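# Feed the sample jar through the rocker loader

### The job

Of the three screw-lid sample containers standing on the lab bench, take the wide squat jar and set it upright, without dropping it, on the outlet half of the loader's level rocker tray, in line with the slide. Let go and get clear, so that the jar's own weight tips the tray and the jar slides down to stand, lid up, against the stop at the end of the slide while the empty tray swings back level.

Things in the scene. Friction and masses are not known exactly. Their poses are not given: they have to be found in the camera images.
- jar: Wide squat screw-lid sample jar: upright cylinder 52 mm across, 50 mm tall, white with grey lid (top 14 mm), about 0.13 kg, standing on the bench. Origin: centre of its underside; z up out of the lid. Can be gripped across its sides from above. The two other containers look alike but are narrower: 30 mm across and 85 mm tall, 34 mm across and 36 mm tall.
- rocker (a joint): Tip angle of the rocker tray. 0 = level, held by the steel counterweight on its tail; 0.45 rad = outlet down, in line with the slide. Swings freely: about 50 g on the spot tips it; empty it falls back level. Tray: aluminium channel 80 mm wide inside, side walls 8 mm high, smooth slippery floor, from 50 mm behind the pivot to the open outlet 100 mm ahead; 11 mm high counterweight 22 to 50 mm behind.
- tray_spot (a point): Where to set the jar: point on the tray floor, mid-width, 50 mm from the pivot toward the outlet, 105 mm above the bench when level. x points along the tray to the outlet and slide, y across the tray (parallel to the pivot), z up out of it. Moves with the tray. The two pivot posts beside the tray end 107 mm above the bench. The loader's place and yaw vary.
- slide_end (a point): Where the jar must arrive: point on the floor of the fixed slide under the jar's centre when it touches the stop, 26 mm before the stop wall, about 150 mm horizontally from the pivot. Slide: slippery channel 92 mm wide inside, 95 mm long, falling 0.45 rad away from the tray, side walls 10 mm, stop wall 38 mm high. x points down the slide, z out of its floor.
Things that resemble listed ones, but are neither listed nor needed, are in the scene too. What is shaped like the jar but orange or pink is not meant.

How it is judged:
By the outcome, as a careful person would: the job done as asked, in the order asked, and still so for the second after the job is handed in, with the robot touching nothing.
It also fails if it takes over 35 s, if anything falls off the work surface, if the arm or the gripper's body presses on something with over 40 N, if the wrist force passes 120 N, or if a joint passes its speed limit or range.

### The arm

A 7-joint arm with a two-finger parallel gripper is mounted at the origin on the work surface. World frame = base frame: x ahead of the robot, y to its left, z up, the work surface at z = 0. Lengths are in m, angles in rad, forces in N, time in s.
With the tool pointing down it reaches from about 0.425 to 0.925 m from the base axis. Payload 6.8 kg.
Tool frame: the origin (TCP) lies midway between the tips of the shut fingers; the grasp point (between the pads) lies 19 mm behind it; z points along the fingers, x is the direction in which the jaws open and shut, and the axes are right-handed (so a half turn about z gives the same grasp; the last joint's range is limited). The gripper opens to 85 mm and grips with 20 to 120 N. Pads are 22 mm wide; open, the fingers measure 114 mm over their backs; the gripper's body (76 mm by 85 mm) begins 54 mm behind the grasp point. The pads swing forward as they close: fully open they stand 13 mm farther back than shut.
Start: joints at [1.022, 0.477, 0.022, 1.555, -0.011, 1.109, -0.083], TCP at [0.288, -0.61, 0.231] pointing down, gripper open.
Joint ranges: [-2.96, 2.96], [-0.34, 2.1], [-1.41, 1.46], [0.24, 2.44], [-1.37, 4.51], [0.17, 1.92], [-2.96, 2.96]. Speed limits (rad/s): [2.39, 2.39, 3.14, 3.14, 3.14, 3.14, 3.14].

### API

Orientations are given as a rotation vector (axis times angle).
In Python, from bench import r gives the robot as it stands. The module is installed in compiled form; this text tells all that it offers.
- The arm moves only by the shell command python3 -m pendant 'ROWS' [OPENING] [FORCE]. ROWS is text: rows parted by semicolons, each of 4 numbers parted by spaces: the shift along the tool's x, y, z in cm, then the turn about the tool's z in degrees. A call has 1 to 8 rows; each row shifts and turns the pose as measured when the row begins, along the tool's axes as they then stand; what a row does not reach is not made up. A row lasts 1/12 s, in which the tool goes at most 41.7 mm and 7.16 degrees, less where a joint would pass 70% of its speed; a pose out of reach is approached as far as the arm can. A call with a gripper value outside its range is refused whole. OPENING is the closure in counts, from 0 (fully open) to 255 (shut), set as the call begins (- or left out, the last holds). The fingers move at their own pace and stop on an object; FORCE is the grip in N (left out, the last holds). Time passes only in rows, so rows that do not move let the fingers close. It gives the time, the measured TCP pose, the force and the opening at its end, in the units of the state.
- r.get_obs(): the state, without advancing time (a new reading comes with each control period).
- r.grab_frame(name): name is "side" or "top" or "wrist"; returns a dict with "color" (384x512x3 uint8, red, green, blue), "fx", "fy", "cx", "cy" (pixels), "R" (3x3) and "t" (3): a world point X has camera coordinates R X + t; the wrist camera has in their place "hand_eye" (4x4, takes a point from camera to tool coordinates, whose origin is the TCP and whose axes are the tool frame's). Camera axes: x right, y down, z forward; pixel columns grow to the right and rows downward; lengths in m; the calibration is good to about 2 mm. A picture is of the moment at which its call begins: read the wrist's pose just before it. There is no depth.
- r.hand_in(): hands the job in, once; it reports no verdict.
The state is a dict: "clock": time; "joints": joint angles; "qvel": joint speeds; "tau": joint torques, N m; "tcp_pos": TCP position; "orientation": TCP orientation; "contact_force": force on the tool from outside, world axes, zero at the start; "moment": the same for the moment, N m; "grip_width": finger opening in m.
Only numpy, scipy, OpenCV 4.12 (cv2) and the standard library are available. Lean on these libraries where they do the work, as an engineer would, in place of code of your own. Each camera call takes 0.05 s, during which the arm holds its last target.

## Working session

There is one attempt and no reset: what is moved stays moved. The work goes in short steps, Python scripts to look and compute and a shell command to move; the robot and the scene stay as the last step left them, time stands still between calls to the robot, and variables do not carry over. Pictures are saved under pics/ and viewed, and the job is handed in when it is done.

```bash
mkdir -p pics; ls; python3 - <<'E'
from bench import r
import cv2
o=r.get_obs(); print(o)
for n in ("side","top","wrist"):
    f=r.grab_frame(n); cv2.imwrite(f"pics/{n}0.png",f["color"][:,:,::-1])
    print(n,{k:v for k,v in f.items() if k!="color"})
E
```

```text
pics
{'clock': 0.0, 'joints': array([ 1.02188942,  0.47778174,  0.02235105,  1.55648124, -0.01150102,
        1.109296  , -0.08310525]), 'qvel': array([ 4.51368515e-04,  3.89590139e-04, -1.60363635e-03,  1.05336677e-03,
       -3.15755440e-04,  9.75792353e-05,  4.29569760e-04]), 'tau': array([ 3.84153727e-04, -5.96448326e+01,  1.60788137e+00, -2.81192493e+01,
        1.22599269e-02,  9.47239052e-03,  1.15794819e-05]), 'tcp_pos': array([ 0.28772229, -0.60993673,  0.23032567]), 'orientation': array([-2.65263777e+00,  1.68157480e+00,  2.54898885e-03]), 'contact_force': array([-0.49288006,  0.00633146, -0.01880866]), 'moment': array([-0.00897306,  0.01189457,  0.05060391]), 'grip_width': 0.08546780610320068}
side {'fx': 389.92261151445047, 'fy': 389.92261151445047, 'cx': 259.94663579463, 'cy': 195.60886652961608, 'R': array([[ 0.99556228, -0.09387744,  0.00653987],
       [-0.06913426, -0.77677101, -0.62597704],
       [ 0.0638451 ,  0.622747  , -0.77981407]]), 't': array([-0.55106418,  0.03363991,  0.9389206 ])}
top {'fx': 498.7156167148012, 'fy': 498.7156167148012, 'cx': 251.49283823040003, 'cy': 186.97696576037936, 'R': array([[-0.00787349, -0.99988154, -0.01322527],
       [-0.98801185,  0.00981783, -0.15406555],
       [ 0.15417714,  0.01185369, -0.98797211]]), 't': array([-0.06094644,  0.53506196,  1.09949419])}
wrist {'fx': 320.6285240931223, 'fy': 320.6285240931223, 'cx': 255.63126870778183, 'cy': 193.37828045954947, 'hand_eye': array([[ 9.99999908e-01,  3.84655852e-04,  1.87641202e-04,
        -1.02851360e-03],
       [-4.21100624e-04,  9.62621534e-01,  2.70849782e-01,
        -6.81272409e-02],
       [-7.64435077e-05, -2.70849837e-01,  9.62621608e-01,
        -1.43260056e-01],
       [ 0.00000000e+00,  0.00000000e+00,  0.00000000e+00,
         1.00000000e+00]])}
```

View pics/side0.png

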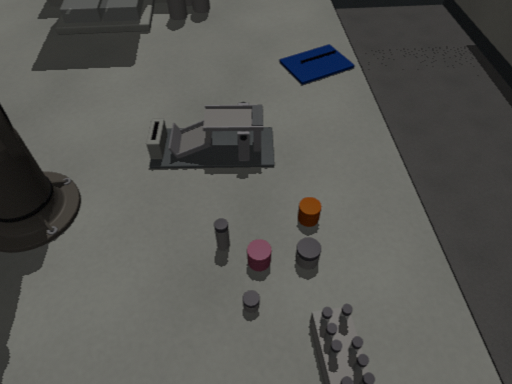

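View pics/top0.png

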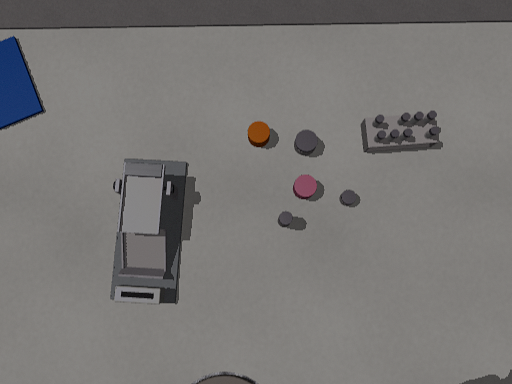

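View pics/wrist0.png

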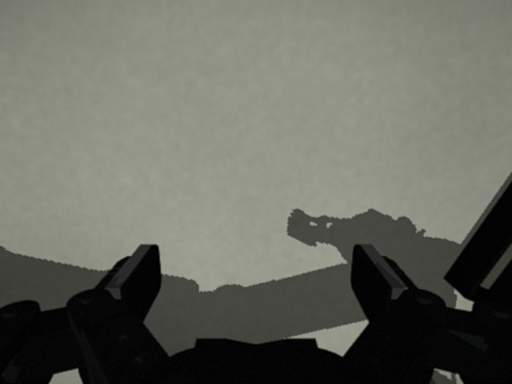

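The top view shows the grey-lidded wide jar at about (306,142), beside an orange lookalike at (259,133) and a pink one at (305,186). The loader is at about (145,230), with its slide and stop pointing toward the robot base. Next I'll enlarge both views for exact points.

```bash
python3 - <<'E'
import cv2,numpy as np
def z(src,x0,y0,x1,y1,s,out):
    a=cv2.imread(src)[y0:y1,x0:x1]; a=cv2.convertScaleAbs(a,alpha=1.6)
    a=cv2.resize(a,None,fx=s,fy=s,interpolation=cv2.INTER_CUBIC)
    for k in range(x0-x0%10+10,x1,10):
        cv2.line(a,((k-x0)*s,0),((k-x0)*s,6),(0,255,255),1); 
        if k%20==0: cv2.putText(a,str(k),((k-x0)*s,16),0,.35,(0,255,255),1)
    for k in range(y0-y0%10+10,y1,10):
        cv2.line(a,(0,(k-y0)*s),(6,(k-y0)*s),(0,255,255),1); cv2.putText(a,str(k),(8,(k-y0)*s+4),0,.35,(0,255,255),1)
    cv2.imwrite(out,a); print(a.shape)
z("pics/top0.png",100,150,200,310,3,"pics/top0_l.png")
z("pics/side0.png",140,90,290,180,5,"pics/side0_l.png")
z("pics/top0.png",230,110,370,240,4,"pics/top0_j.png")
E
```

```text
(480, 300, 3)
(450, 750, 3)
(520, 560, 3)
```

View pics/top0_l.png

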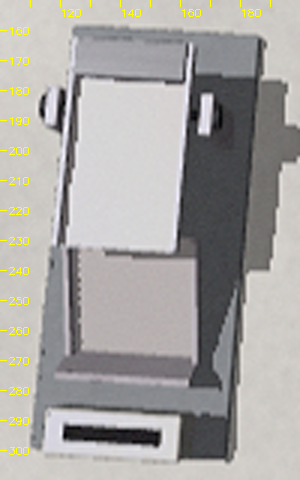

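View pics/side0_l.png

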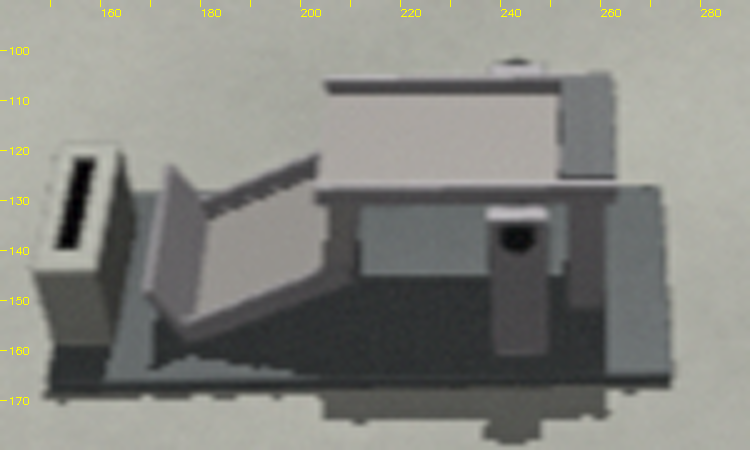

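View pics/top0_j.png

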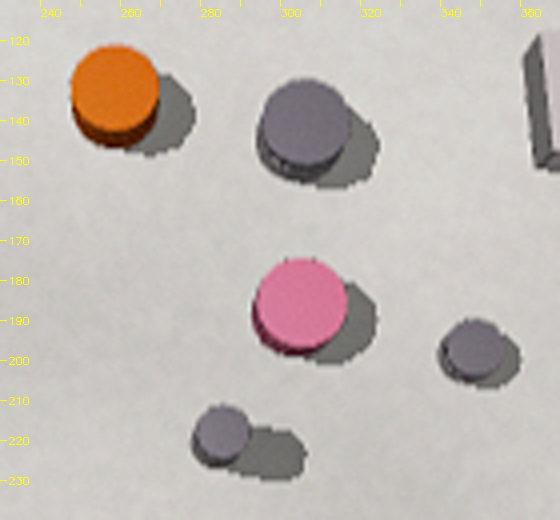

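```bash
cat > h.py <<'E'
import numpy as np,cv2
from bench import r
from scipy.optimize import least_squares
from scipy.spatial.transform import Rotation as Rot
def cam(n):
    f=r.grab_frame(n); return f
def ray(f,u,v,z):
    d=f["R"].T@np.array([(u-f["cx"])/f["fx"],(v-f["cy"])/f["fy"],1]); c=-f["R"].T@f["t"]
    return c+d*(z-c[2])/d[2]
def proj(f,X):
    p=f["R"]@np.asarray(X)+f["t"]; return np.array([f["fx"]*p[0]/p[2]+f["cx"],f["fy"]*p[1]/p[2]+f["cy"]])
E
python3 - <<'E'
from h import *
T=cam("top");S=cam("side")
print("jar lid top",ray(T,303.8,140.3,.05), "left/right",ray(T,293,140.3,.05),ray(T,315,140.3,.05))
# side view: find lid
print("jar side", ray(S,308.5,248,.05))
kp=[("T",117.5,232.5,.1,-.041,.113),("T",157.5,233.5,.1,.041,.113),("T",125,163,-.05,-.041,.113),("T",163,164,-.05,.041,.113),
("S",203.5,127.5,.1,.041,.113),("S",205,106.5,.1,-.041,.113),("S",262,127,-.05,.041,.113),("S",262,105,-.05,-.041,.113)]
def res(p):
    o=[]
    for c,u,v,x,y,z in kp:
        X=[p[0]+x*np.cos(p[2])-y*np.sin(p[2]),p[1]+x*np.sin(p[2])+y*np.cos(p[2]),z]
        o+=list(proj(T if c=="T" else S,X)-[u,v])
    return np.array(o)
s=least_squares(res,[.5,.2,3.1],loss="soft_l1"); p=s.x
print(p,np.round(res(p).reshape(-1,2),1).tolist())
for k in kp: print(k[0],ray(T if k[0]=="T" else S,k[1],k[2],k[5]).round(4))
c,si=np.cos(p[2]),np.sin(p[2])
print("spot",p[0]+.05*c,p[1]+.05*si)
E
```

```text
jar lid top [ 0.64052044 -0.18693618  0.05      ] left/right [ 0.64079883 -0.16213241  0.05      ] [ 0.64023191 -0.21264322  0.05      ]
jar side [ 0.63720172 -0.19535795  0.05      ]
[0.52654711 0.16806982 3.08499918] [[1.6, -0.3], [0.1, 0.6], [0.3, -0.1], [0.0, 0.6], [-0.5, -0.7], [-0.3, -0.9], [1.8, -1.4], [0.5, -0.4]]
T [0.4285 0.2181 0.113 ]
T [0.4256 0.1331 0.113 ]
T [0.5785 0.2068 0.113 ]
T [0.5754 0.1243 0.113 ]
S [0.4256 0.13   0.113 ]
S [0.4298 0.211  0.113 ]
S [0.5691 0.1194 0.113 ]
S [0.5774 0.2045 0.113 ]
spot 0.47662715666941774 0.17089798848718304
```

```bash
python3 - <<'E'
import cv2
a=cv2.imread("pics/side0.png")[180:320,200:360]; a=cv2.convertScaleAbs(a,alpha=1.6); cv2.imwrite("pics/side0_j.png",cv2.resize(a,None,fx=4,fy=4,interpolation=cv2.INTER_CUBIC))
E
```

```text
(no output)
```

View pics/side0_j.png

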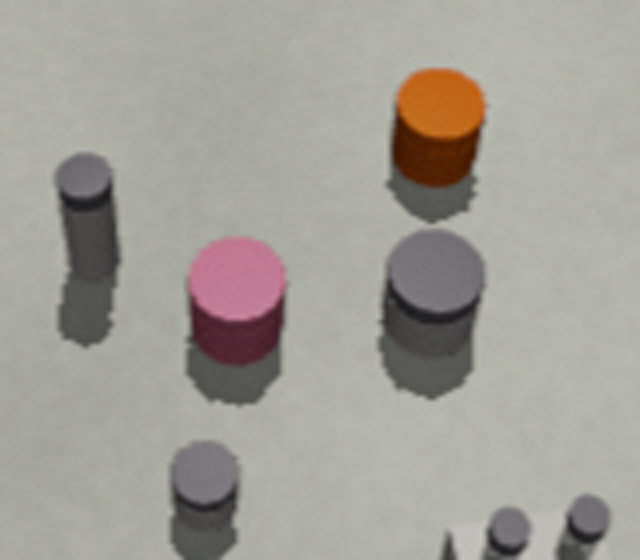

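```bash
python3 - <<'E'
from h import *
T=cam("top");S=cam("side")
print("jar top",ray(T,306.1,140.4,.05),"width",ray(T,294.75,140.3,.05)-ray(T,317.5,140.3,.05),"side",ray(S,308.8,246.6,.05))
kp=[("T",121.5,232.5,.1,-.041,.113),("T",159.3,233.5,.1,.041,.113),("T",126,162.8,-.05,-.041,.113),("T",164,164,-.05,.041,.113),
("S",203,127.6,.1,.041,.113),("S",205,106.4,.1,-.041,.113),("S",263,127.2,-.05,.041,.113),("S",262.4,104.6,-.05,-.041,.113)]
def res(p):
    o=[]
    for c,u,v,x,y,z in kp:
        X=[p[0]+x*np.cos(p[2])-y*np.sin(p[2]),p[1]+x*np.sin(p[2])+y*np.cos(p[2]),z]
        o+=list(proj(T if c=="T" else S,X)-[u,v])
    return np.array(o)
for sub in ("TS","T","S"):
    K=kp; kp=[k for k in K if k[0] in sub]
    s=least_squares(res,[.5,.2,3.1],loss="soft_l1"); p=s.x
    print(sub,p,np.round(res(p).reshape(-1,2),1).tolist())
    kp=K
    print("spot",p[0]+.05*np.cos(p[2]),p[1]+.05*np.sin(p[2]),"pivot posts pix",
     [proj(T,[p[0]-y*np.sin(p[2]),p[1]+y*np.cos(p[2]),.107]).round(1) for y in(-.055,.055)])
o=r.get_obs(); print(o["clock"],Rot.from_rotvec(o["orientation"]).as_matrix().round(3))
E
```

```text
jar top [ 0.6402251  -0.19221075  0.05      ] width [0.00058618 0.05222673 0.        ] side [ 0.63841703 -0.19204145  0.05      ]
TS [0.52673208 0.16533389 3.09578526] [[-0.6, -0.1], [0.1, 0.3], [0.3, 0.2], [0.0, 0.3], [0.2, 0.2], [-0.4, 0.2], [1.2, -1.1], [0.0, 0.5]]
spot 0.47678452716641756 0.1676234547414345 pivot posts pix [array([118.8, 186. ]), array([169.5, 187.8])]
T [0.52707119 0.16542063 3.10189579] [[-0.4, -0.2], [0.4, 0.0], [0.1, 0.1], [-0.1, 0.0]]
spot 0.47711058351029456 0.1674049543193406 pivot posts pix [array([118.8, 186. ]), array([169.5, 187.5])]
S [0.52599637 0.16456056 3.07597355] [[-0.3, -0.1], [-0.3, -0.1], [0.6, -0.6], [0.1, 0.9]]
spot 0.47610398095608675 0.1678391653586396 pivot posts pix [array([119.2, 185.8]), array([169.8, 188.6])]
0.35 [[ 0.427 -0.904 -0.   ]
 [-0.904 -0.427  0.   ]
 [-0.    -0.    -1.   ]]
```

```bash
python3 -m pendant '0 0 0 7;0 0 0 7;0 0 0 7;0 0 0 7;0 0 0 0' 0 60
cat >> h.py <<'E'
def go(x,y,z,ang):
    o=r.get_obs(); M=Rot.from_rotvec(o["orientation"]).as_matrix()
    d=M.T@(np.array([x,y,z])-o["tcp_pos"])*100
    a=np.degrees(np.arctan2(M[1,0],M[0,0])); t=-(ang-a)
    print("clock",o["clock"],"tcp",o["tcp_pos"].round(4),"ang",a.round(2),"tilt z",M[:,2].round(4),"w",o["grip_width"],"F",o["contact_force"].round(2))
    print("need cm",d.round(2),"turn",((t+180)%360-180).round(2))
E
python3 -c "
from h import *
go(.640,-.192,.2,-92.6)"
```

```text
clock: 0.77
tcp_pos: [0.2877, -0.6103, 0.2308]
orientation: [-2.149, 2.291, 0.001]
contact_force: [0.7, 0.0, 1.0]
grip_width: 0.0855
clock 0.7667 tcp [ 0.2877 -0.6103  0.2308] ang -93.66 tilt z [-0.     0.001 -1.   ] w 0.08546149948347252 F [0.68 0.04 1.  ]
need cm [-43.99 -32.49   3.12] turn -1.06
```

```bash
python3 -m pendant '-3.1 -2.3 0 -1;-3.1 -2.3 0 0;-3.1 -2.3 0 0;-3.1 -2.3 0 0;-3.1 -2.3 0 0;-3.1 -2.3 0 0;-3.1 -2.3 0 0;0 0 0 0'
python3 -c "
from h import *
go(.640,-.192,.15,-92.6)"
```

```text
clock: 1.43
tcp_pos: [0.4607, -0.3943, 0.2296]
orientation: [2.194, -2.244, 0.001]
contact_force: [1.5, 1.5, -0.7]
grip_width: 0.0856
clock 1.4333 tcp [ 0.4607 -0.3943  0.2296] ang -91.29 tilt z [-0.0017 -0.0028 -1.    ] w 0.0855641364946914 F [ 1.53  1.46 -0.65]
need cm [-20.65 -17.48   7.88] turn 1.31
```

```bash
python3 -m pendant '-3 -2.5 0.6 1;-3 -2.5 1 0;-3 -2.5 1 0;-3 -2.5 1 0;-3 -2.5 1 0;-3 -2.5 1 0;-1.5 -1.5 1 0;0 0 0 0'
python3 - <<'E'
from h import *
go(.640,-.192,.15,-92.6)
f=r.grab_frame("wrist"); cv2.imwrite("pics/w1.png",cv2.convertScaleAbs(f["color"][:,:,::-1],alpha=1.5))
E
```

```text
clock: 2.1
tcp_pos: [0.6335, -0.2029, 0.163]
orientation: [2.211, -2.23, 0.01]
contact_force: [-0.4, 0.1, -0.1]
grip_width: 0.0853
clock 2.1 tcp [ 0.6335 -0.2029  0.163 ] ang -90.51 tilt z [ 0.0038 -0.0056 -1.    ] w 0.08533480032611898 F [-0.38  0.11 -0.11]
need cm [-1.1  -0.63  1.29] turn 2.09
```

View pics/w1.png

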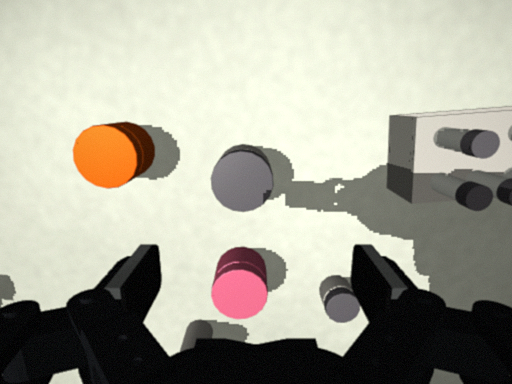

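Wrist view: the grey lid's centre is at about (242,180), between the orange and pink jars. I'll check it against the position I measured.

```bash
python3 - <<'E'
from h import *
o=r.get_obs(); M=Rot.from_rotvec(o["orientation"]).as_matrix(); f=r.grab_frame("wrist"); H=f["hand_eye"]
def wr(u,v,z):
    d=M@H[:3,:3]@np.array([(u-f["cx"])/f["fx"],(v-f["cy"])/f["fy"],1]); c=M@H[:3,3]+o["tcp_pos"]
    return c+d*(z-c[2])/d[2]
print(wr(242,180,.05),wr(211.5,180,.05)-wr(273,180,.05),"orange",wr(109,156,.05),"pink",wr(240,290,.05))
E
python3 -m pendant '-1.1 -0.6 1.3 2;0 0 0 0'
python3 -c "
from h import *
go(.640,-.192,.05,-92.6)"
```

```text
[ 0.64008031 -0.1933043   0.05      ] [0.00056307 0.05060215 0.        ] orange [ 0.6610726  -0.08676306  0.05      ] pink [ 0.53761444 -0.18933068  0.05      ]
clock: 2.37
tcp_pos: [0.6363, -0.201, 0.1527]
orientation: [2.16, -2.275, 0.017]
contact_force: [0.3, 1.0, -1.3]
grip_width: 0.0855
clock 2.3667 tcp [ 0.6363 -0.201   0.1527] ang -92.95 tilt z [ 0.0045 -0.011  -0.9999] w 0.08548615861542817 F [ 0.29  0.97 -1.26]
need cm [-1.03 -0.27 10.26] turn -0.35
```

```bash
python3 -m pendant '-0.6 -0.2 1.5 0;-0.5 -0.2 2 0;0 0 2 0;0 0 2 0;0 0 0 0'
python3 -c "
from h import *
go(.640,-.1925,.012,-92.6)"
```

```text
clock: 2.78
tcp_pos: [0.6384, -0.2067, 0.0828]
orientation: [2.155, -2.277, 0.035]
contact_force: [-2.1, -0.2, -1.2]
grip_width: 0.0855
clock 2.7833 tcp [ 0.6384 -0.2067  0.0828] ang -93.17 tilt z [ 0.0104 -0.0208 -0.9997] w 0.08547695782804828 F [-2.11 -0.24 -1.19]
need cm [-1.57  0.    7.05] turn -0.57
```

```bash
python3 -m pendant '0 0 0 0;0 0 0 0'
python3 -c "
from h import *
go(.640,-.1925,.012,-92.6)"
python3 -m pendant '-1.5 0 0 0'
python3 -m pendant '0 0 0 0'
python3 -c "
from h import *
go(.640,-.1925,.012,-92.6);o=r.get_obs();print(o['joints'].round(3),o['qvel'].round(3))"
```

```text
clock: 2.95
tcp_pos: [0.6369, -0.2113, 0.0848]
orientation: [2.15, -2.278, 0.037]
contact_force: [0.1, -1.1, -0.0]
grip_width: 0.0854
clock 2.95 tcp [ 0.6369 -0.2113  0.0848] ang -93.32 tilt z [ 0.01   -0.0231 -0.9997] w 0.08542002265150915 F [ 0.11 -1.07 -0.04]
need cm [-2.06 -0.12  7.23] turn -0.72
clock: 3.03
tcp_pos: [0.6373, -0.2019, 0.0862]
orientation: [2.142, -2.284, 0.043]
contact_force: [-0.4, -1.0, 0.2]
grip_width: 0.0853
clock: 3.12
tcp_pos: [0.6385, -0.1981, 0.0876]
orientation: [2.148, -2.283, 0.043]
contact_force: [0.3, 2.4, -0.8]
grip_width: 0.0851
clock 3.1167 tcp [ 0.6385 -0.1981  0.0876] ang -93.49 tilt z [ 0.0136 -0.0246 -0.9996] w 0.08511679350391965 F [ 0.35  2.37 -0.77]
need cm [-0.75 -0.01  7.55] turn -0.89
[ 0.204  0.607 -0.01   1.7    0.037  0.816 -1.461] [ 0.047 -0.018  0.046 -0.026  0.024  0.009  0.034]
```

```bash
for i in 1 2 3 4 5 6; do python3 -m pendant '0 0 0 0' | sed -n '2,3p'; done
```

```text
tcp_pos: [0.639, -0.1983, 0.089]
orientation: [2.149, -2.283, 0.046]
tcp_pos: [0.6397, -0.1974, 0.09]
orientation: [2.151, -2.282, 0.047]
tcp_pos: [0.6401, -0.1972, 0.0908]
orientation: [2.152, -2.282, 0.049]
tcp_pos: [0.6405, -0.197, 0.0912]
orientation: [2.153, -2.281, 0.049]
tcp_pos: [0.6407, -0.1969, 0.0914]
orientation: [2.154, -2.281, 0.05]
tcp_pos: [0.6407, -0.197, 0.0915]
orientation: [2.154, -2.281, 0.05]
```

```bash
python3 -m pendant '-0.4 0 0.4 0;0 0 0.8 0;0 0 1 0;0 0 1 0;0 0 0.8 0;0 0 0.4 0;0 0 0 0;0 0 0 0'
python3 -c "
from h import *
go(.640,-.1925,.012,-92.6)"
```

```text
clock: 4.28
tcp_pos: [0.6402, -0.1937, 0.0399]
orientation: [2.152, -2.28, 0.045]
contact_force: [0.2, -0.2, -0.2]
grip_width: 0.0856
clock 4.2833 tcp [ 0.6402 -0.1937  0.0399] ang -93.31 tilt z [ 0.0149 -0.025  -0.9996] w 0.0856247643364123 F [ 0.24 -0.18 -0.17]
need cm [-0.18  0.07  2.79] turn -0.71
```

```bash
python3 -m pendant '-0.1 0 0.7 0;-0.1 0 0.8 0;0 0 0.7 0;0 0 0.4 0;0 0 0 0;0 0 0 0'
python3 - <<'E'
from h import *
go(.640,-.1925,.012,-92.6)
f=r.grab_frame("wrist"); cv2.imwrite("pics/w2.png",cv2.convertScaleAbs(f["color"][:,:,::-1],alpha=1.5))
E
```

```text
clock: 4.78
tcp_pos: [0.6412, -0.1923, 0.0115]
orientation: [2.152, -2.28, 0.046]
contact_force: [0.5, -1.1, -0.4]
grip_width: 0.0848
clock 4.7833 tcp [ 0.6412 -0.1923  0.0115] ang -93.32 tilt z [ 0.0159 -0.0252 -0.9996] w 0.08484212470128372 F [ 0.53 -1.1  -0.37]
need cm [ 0.03  0.12 -0.05] turn -0.72
```

View pics/w2.png

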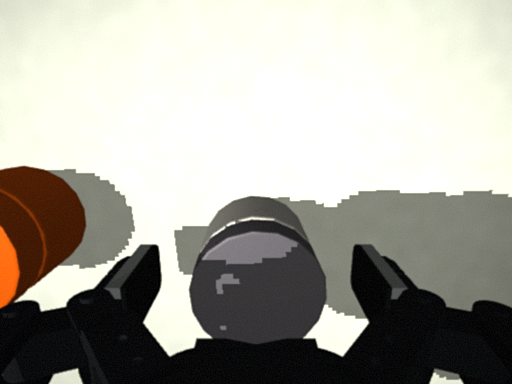

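The jar is centred between the open pads, with the lid around (258,288). Closing now.

```bash
python3 -m pendant '0 0 0 0;0 0 0 0;0 0 0 0;0 0 0 0;0 0 0 0;0 0 0 0' 255 50; python3 -m pendant '0 0 0 0;0 0 0 0'
python3 - <<'E'
from h import *
go(.640,-.1925,.2,-92.6)
E
```

```text
clock: 5.33
tcp_pos: [0.6421, -0.1926, 0.0131]
orientation: [2.153, -2.281, 0.049]
contact_force: [0.3, -0.2, -1.8]
grip_width: 0.0508
clock: 5.5
tcp_pos: [0.6418, -0.1926, 0.0129]
orientation: [2.153, -2.281, 0.048]
contact_force: [1.1, -0.3, -0.4]
grip_width: 0.0509
clock 5.5 tcp [ 0.6418 -0.1926  0.0129] ang -93.33 tilt z [ 0.0177 -0.0256 -0.9995] w 0.050926316020892655 F [ 1.15 -0.3  -0.42]
need cm [  0.46  -0.18 -18.7 ] turn -0.73
```

```bash
python3 -m pendant '0 0 -0.5 0;0 0 -1.2 0;0 0 -2 0;0 0 -2.5 0;0 0 -2.5 0;0 0 -2 0;0 0 -1.2 0;0 0 -0.5 0'
python3 - <<'E'
from h import *
go(.478,.1675,.2,-92.6)
f=r.grab_frame("wrist"); cv2.imwrite("pics/w3.png",cv2.convertScaleAbs(f["color"][:,:,::-1],alpha=1.5))
E
```

```text
clock: 6.17
tcp_pos: [0.6377, -0.1888, 0.1448]
orientation: [2.151, -2.279, 0.043]
contact_force: [0.3, -0.2, -1.0]
grip_width: 0.0507
clock 6.1667 tcp [ 0.6377 -0.1888  0.1448] ang -93.33 tilt z [ 0.0137 -0.0248 -0.9996] w 0.05068298189727824 F [ 0.32 -0.21 -1.03]
need cm [-34.5   17.91  -6.61] turn -0.73
```

View pics/w3.png

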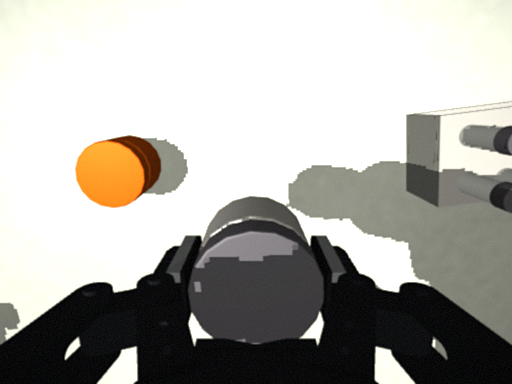

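The jar is held between the pads, lid at about (256,285), and the bench beneath is clear. Next I'll move toward the loader, raising a little on the way.

```bash
python3 -m pendant '-0.8 0.4 -1 0;-1.6 0.8 -1.5 0;-2.2 1.1 -1.5 0;-2.5 1.3 -1 0;-2.5 1.3 -0.5 0;-2.5 1.3 0 0;-2.5 1.3 0 0;-2.5 1.3 0 0'
python3 - <<'E'
from h import *
go(.478,.1675,.2,-92.6)
E
```

```text
clock: 6.88
tcp_pos: [0.5521, -0.0091, 0.1928]
orientation: [2.133, -2.285, 0.036]
contact_force: [-0.0, 0.2, -1.5]
grip_width: 0.0512
clock 6.8833 tcp [ 0.5521 -0.0091  0.1928] ang -93.97 tilt z [ 0.0046 -0.0276 -0.9996] w 0.05122024544370323 F [-0.01  0.18 -1.53]
need cm [-17.08   8.61  -1.24] turn -1.37
```

```bash
python3 -m pendant '-2.5 1.2 -0.4 0;-2.5 1.2 -0.4 0;-2.5 1.2 -0.4 -1;-2.3 1 0 -0.3;-1.8 0.8 0 0;-1.2 0.5 0 0;-0.6 0.3 0 0;0 0 0 0'
python3 - <<'E'
from h import *
go(.478,.1675,.16,-92.6)
E
python3 -m pendant '0 0 0 0;0 0 0 0;0 0 0 0'
python3 - <<'E'
from h import *
go(.478,.1675,.16,-92.6)
E
```

```text
clock: 7.55
tcp_pos: [0.4819, 0.1447, 0.1965]
orientation: [2.169, -2.235, 0.021]
contact_force: [0.3, -1.1, -1.5]
grip_width: 0.0514
clock 7.55 tcp [0.4819 0.1447 0.1965] ang -91.71 tilt z [-0.0102 -0.0285 -0.9995] w 0.05136577961807971 F [ 0.29 -1.07 -1.54]
need cm [-2.37  0.43  3.59] turn 0.89
clock: 7.8
tcp_pos: [0.4815, 0.1427, 0.1956]
orientation: [2.166, -2.234, 0.021]
contact_force: [0.9, 0.3, -1.0]
grip_width: 0.0509
clock 7.8 tcp [0.4815 0.1427 0.1956] ang -91.78 tilt z [-0.0122 -0.0303 -0.9995] w 0.05093885847222802 F [ 0.9   0.32 -0.95]
need cm [-2.57  0.39  3.49] turn 0.82
```

```bash
python3 -m pendant '-0.8 0.1 0.2 0.8;-0.9 0.1 0.6 0;-0.6 0.1 0.8 0;-0.2 0.1 0.8 0;0 0 0.5 0;0 0 0.3 0;0 0 0 0;0 0 0 0'
python3 - <<'E'
from h import *
go(.4785,.1675,.14,-92.6)
for n in("top","side"):
    f=r.grab_frame(n); cv2.imwrite(f"pics/{n}4.png",cv2.convertScaleAbs(cv2.resize(f["color"][60:310,90:300,::-1],None,fx=2.4,fy=2.4,interpolation=cv2.INTER_CUBIC),alpha=1.6))
E
```

```text
clock: 8.47
tcp_pos: [0.4793, 0.1627, 0.1583]
orientation: [2.139, -2.255, 0.022]
contact_force: [-0.2, -0.1, -0.9]
grip_width: 0.0514
clock 8.4667 tcp [0.4793 0.1627 0.1583] ang -93.02 tilt z [-0.0143 -0.0332 -0.9993] w 0.05135376171165012 F [-0.16 -0.05 -0.91]
need cm [-0.54  0.08  1.81] turn -0.42
```

View pics/top4.png

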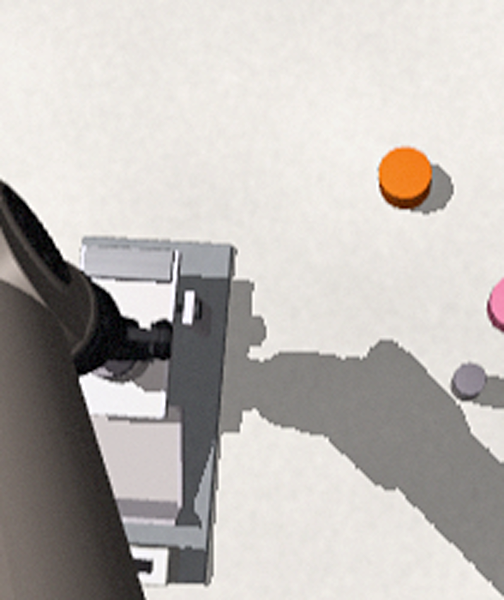

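View pics/side4.png

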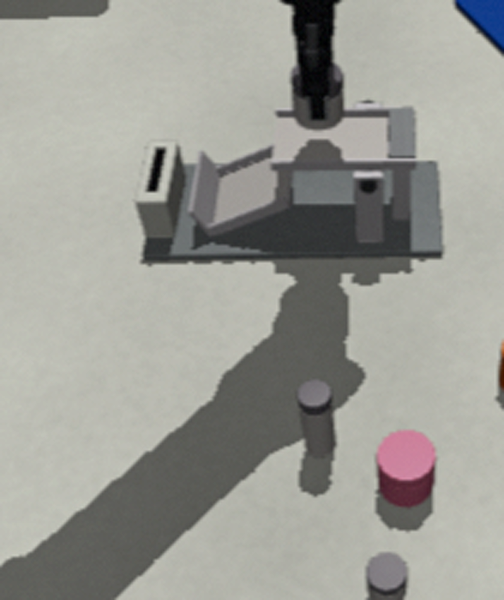

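Both views show the jar held over the outlet half of the level tray, mid-width. Lowering it.

```bash
python3 -m pendant '-0.3 0.1 0.6 -0.3;-0.2 0 0.8 0;-0.1 0 0.6 0;0 0 0.4 0;0 0 0.2 0;0 0 0 0;0 0 0 0'
python3 - <<'E'
from h import *
go(.4785,.1675,.1195,-92.6)
E
```

```text
clock: 9.15
tcp_pos: [0.4787, 0.1686, 0.1301]
orientation: [2.146, -2.251, 0.023]
contact_force: [0.6, 0.7, -1.0]
grip_width: 0.0513
clock 9.15 tcp [0.4787 0.1686 0.1301] ang -92.7 tilt z [-0.0125 -0.0325 -0.9994] w 0.05125651576369442 F [ 0.59  0.74 -1.02]
need cm [0.07 0.01 1.07] turn -0.1
```

```bash
python3 -m pendant '0.1 0 0.3 0;0 0 0.4 0;0 0 0.3 0;0 0 0 0;0 0 0 0;0 0 0 0'
python3 - <<'E'
from h import *
go(.4785,.1675,.1195,-92.6)
f=r.grab_frame("side"); cv2.imwrite("pics/side5.png",cv2.convertScaleAbs(cv2.resize(f["color"][80:180,140:290,::-1],None,fx=5,fy=5,interpolation=cv2.INTER_CUBIC),alpha=1.7))
f=r.grab_frame("wrist"); cv2.imwrite("pics/w5.png",cv2.convertScaleAbs(f["color"][:,:,::-1],alpha=1.5))
E
```

```text
clock: 9.65
tcp_pos: [0.479, 0.1669, 0.1195]
orientation: [2.146, -2.252, 0.024]
contact_force: [-0.3, -0.2, -1.1]
grip_width: 0.0511
clock 9.65 tcp [0.479  0.1669 0.1195] ang -92.74 tilt z [-0.0117 -0.0323 -0.9994] w 0.05109583809752002 F [-0.31 -0.19 -1.11]
need cm [-0.05  0.05 -0.  ] turn -0.14
```

View pics/side5.png

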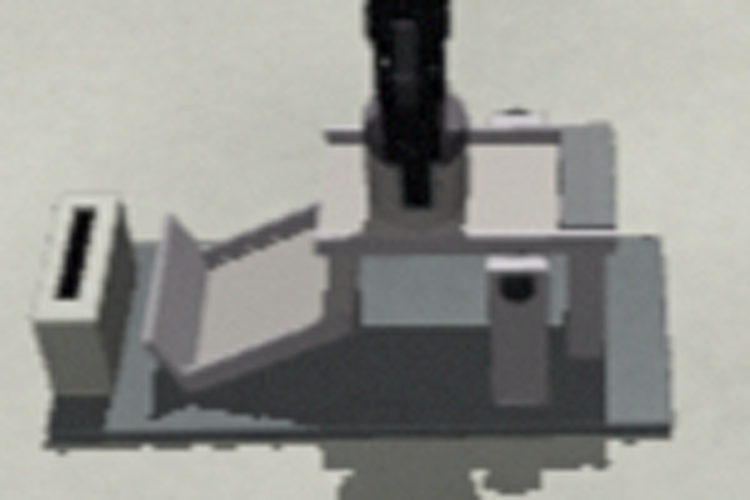

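View pics/w5.png

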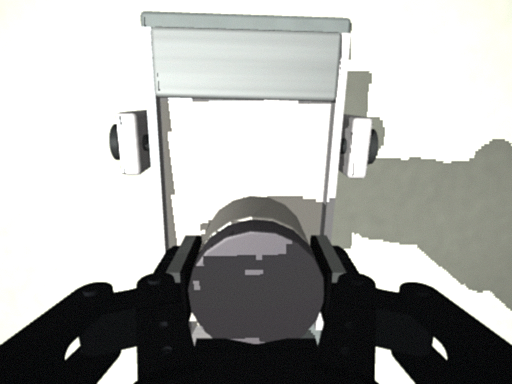

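```bash
python3 - <<'E'
from h import *
o=r.get_obs(); M=Rot.from_rotvec(o["orientation"]).as_matrix(); f=r.grab_frame("wrist"); H=f["hand_eye"]
a=cv2.convertScaleAbs(cv2.resize(f["color"][90:260,130:370,::-1],None,fx=3,fy=3,interpolation=cv2.INTER_CUBIC),alpha=0.9); cv2.imwrite("pics/w6.png",a)
def wr(u,v,z):
    d=M@H[:3,:3]@np.array([(u-f["cx"])/f["fx"],(v-f["cy"])/f["fy"],1]); c=M@H[:3,3]+o["tcp_pos"]
    return (c+d*(z-c[2])/d[2]).round(4)
def loc(X,p=(.5267,.1653,3.098)):
    d=X[:2]-np.array(p[:2]);return (d@[np.cos(p[2]),np.sin(p[2])],d@[-np.sin(p[2]),np.cos(p[2])])
for u,v,z in [(155,97,.116),(337,101,.116),(343,92,.113),(350,33,.113)]: print(u,v,wr(u,v,z),np.round(loc(wr(u,v,z)),4))
print("tcp",np.round(loc(o["tcp_pos"]),4))
E
```

```text
155 97 [0.5513 0.2076 0.116 ] [-0.0227 -0.0433]
337 101 [0.5459 0.1283 0.116 ] [-0.0208  0.0361]
343 92 [0.5496 0.1249 0.113 ] [-0.0246  0.0394]
350 33 [0.5735 0.1226 0.113 ] [-0.0486  0.0406]
tcp [0.0477 0.0004]
```

View pics/w6.png

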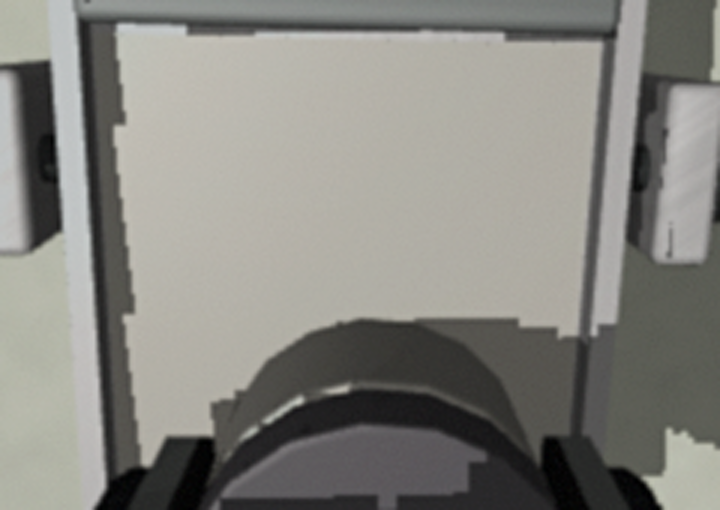

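Measured directly in the wrist view, the jar's base apex is at (255,197). That's about 3 mm to the right of the tray's mid-line at that row, so I'll shift it left a little before letting go.

```bash
python3 -m pendant '-0.2 0 -0.15 0;-0.1 0 0 0;0 0 0 0;0 0 0 0;0 0 0.1 0;0 0 0 0'
python3 - <<'E'
from h import *
go(.4785,.1695,.1195,-92.6)
f=r.grab_frame("wrist")
a=cv2.convertScaleAbs(cv2.resize(f["color"][90:260,130:370,::-1],None,fx=3,fy=3,interpolation=cv2.INTER_CUBIC),alpha=0.9); cv2.imwrite("pics/w7.png",a)
E
```

```text
clock: 10.3
tcp_pos: [0.4796, 0.1708, 0.1207]
orientation: [2.148, -2.253, 0.024]
contact_force: [-0.3, 0.6, -1.7]
grip_width: 0.0509
clock 10.3 tcp [0.4796 0.1708 0.1207] ang -92.72 tilt z [-0.0102 -0.0314 -0.9995] w 0.050903002189297025 F [-0.25  0.62 -1.66]
need cm [0.13 0.11 0.13] turn -0.12
```

View pics/w7.png

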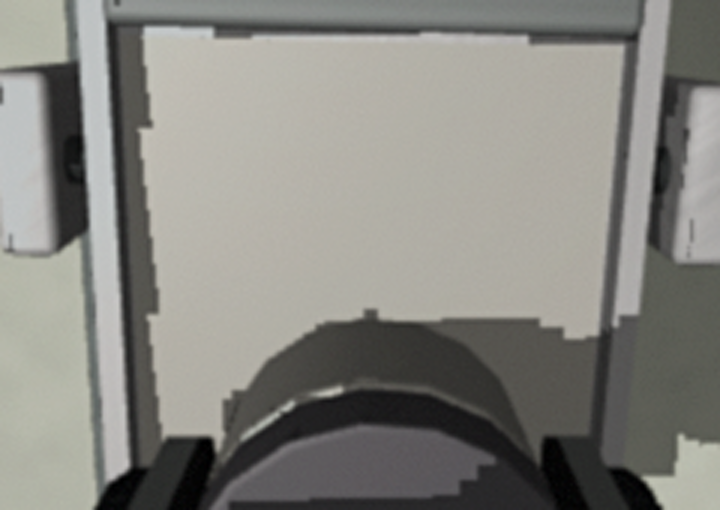

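```bash
python3 -m pendant '0 0 0.1 0;0 0 0 0;0 0 0 0'
python3 - <<'E'
from h import *
go(.4785,.170,.1192,-92.6)
E
```

```text
clock: 10.6
tcp_pos: [0.4796, 0.1707, 0.1196]
orientation: [2.148, -2.253, 0.024]
contact_force: [-0.6, 0.2, -1.6]
grip_width: 0.0509
clock 10.6 tcp [0.4796 0.1707 0.1196] ang -92.73 tilt z [-0.0104 -0.0316 -0.9994] w 0.05087291967237581 F [-0.57  0.23 -1.57]
need cm [0.07 0.1  0.04] turn -0.13
```

```bash
python3 -m pendant '0 0 0.05 0;0 0 0 0'; python3 -m pendant '0 0 0 0;0 0 0 0;0 0 0 0;0 0 -0.5 0;0 0 -1.5 0;0 0 -2.5 0;0 0 -3 0;0 0 -3 0' 0
python3 - <<'E'
from h import *
go(.4785,.170,.28,-92.6)
f=r.grab_frame("side"); cv2.imwrite("pics/side8.png",cv2.convertScaleAbs(cv2.resize(f["color"][80:180,140:290,::-1],None,fx=5,fy=5,interpolation=cv2.INTER_CUBIC),alpha=1.7))
f=r.grab_frame("wrist"); cv2.imwrite("pics/w8.png",f["color"][:,:,::-1])
E
```

```text
clock: 10.77
tcp_pos: [0.4795, 0.1706, 0.119]
orientation: [2.147, -2.252, 0.024]
contact_force: [0.6, 0.3, -1.3]
grip_width: 0.0509
clock: 11.43
tcp_pos: [0.4769, 0.1721, 0.223]
orientation: [2.14, -2.243, 0.017]
contact_force: [-0.0, -0.2, 0.9]
grip_width: 0.0851
clock 11.4333 tcp [0.4769 0.1721 0.223 ] ang -92.69 tilt z [-0.0223 -0.0368 -0.9991] w 0.08512834619873051 F [-0.   -0.25  0.92]
need cm [ 0.42 -0.05 -5.69] turn -0.09
```

View pics/side8.png

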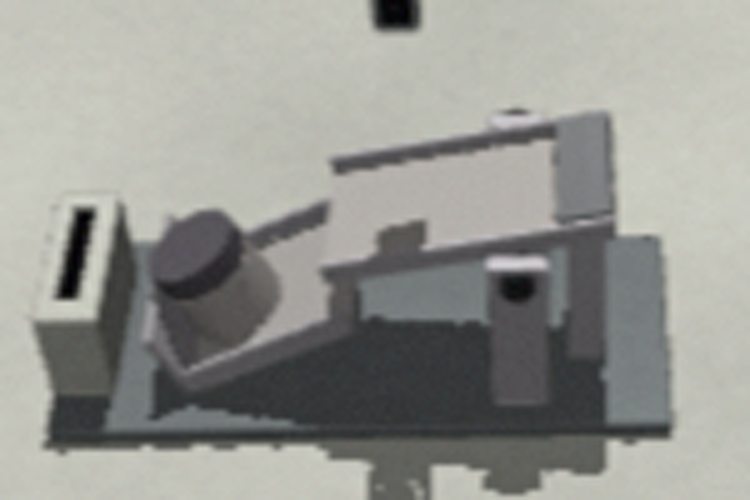

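View pics/w8.png

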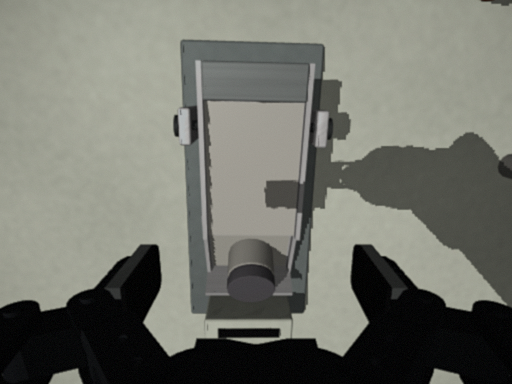

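The jar has slid down and is standing lid-up at the stop, and the tray is swinging back. I'll back off further, let things settle, and look again.

```bash
python3 -m pendant '0 0 -2 0;0 0 -1.5 0;0 0 -0.8 0;1.5 0 0 0;2 0 0 0;2 0 0 0;1 0 0 0;0 0 0 0'; python3 -m pendant '0 0 0 0;0 0 0 0;0 0 0 0;0 0 0 0;0 0 0 0;0 0 0 0'
python3 - <<'E'
from h import *
f=r.grab_frame("side"); cv2.imwrite("pics/side9.png",cv2.convertScaleAbs(cv2.resize(f["color"][80:180,140:290,::-1],None,fx=5,fy=5,interpolation=cv2.INTER_CUBIC),alpha=1.7))
f=r.grab_frame("wrist"); cv2.imwrite("pics/w9.png",f["color"][:,:,::-1])
print(r.get_obs()["clock"])
E
```

```text
clock: 12.2
tcp_pos: [0.4769, 0.1096, 0.2743]
orientation: [2.152, -2.249, 0.023]
contact_force: [-0.5, 0.3, -1.5]
grip_width: 0.0853
clock: 12.7
tcp_pos: [0.4763, 0.1136, 0.273]
orientation: [2.156, -2.244, 0.02]
contact_force: [-0.3, -0.8, 0.9]
grip_width: 0.0857
12.8
```

View pics/side9.png

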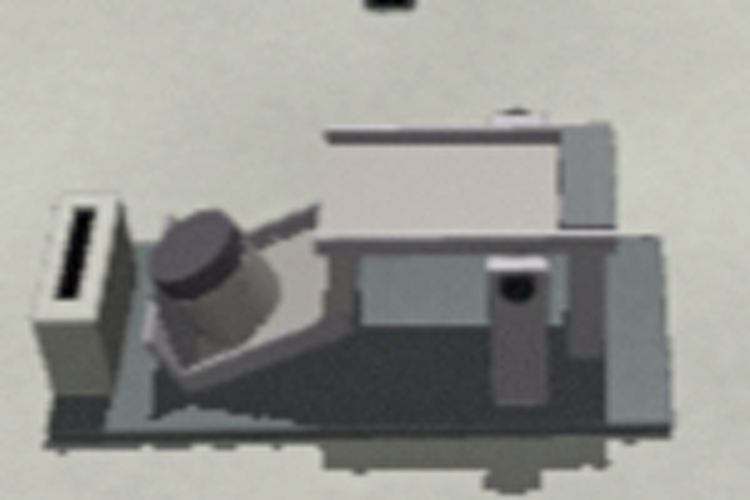

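View pics/w9.png

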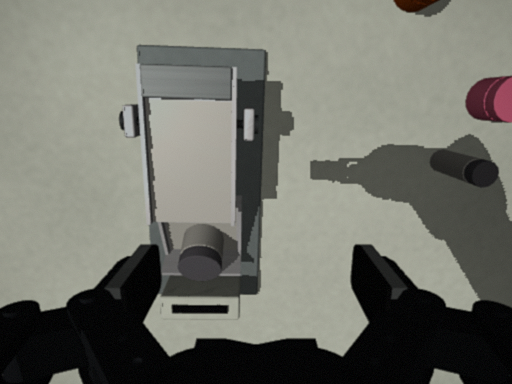

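Side view: the tray is level again, with the same outline as at the start. The jar stands lid-up against the stop, unmoved since the last picture. Handing in.

```bash
python3 -c "
from bench import r
print(r.hand_in())"
```

```text
the job is handed in; nothing more can be done
None
```

I gripped the wide grey-lidded jar across its sides, held it just above the tray spot in line with the slide, and let go. Its weight tipped the tray, and it slid down to stand lid up against the stop. I handed the job in at about 12.8 s of the 35 s allowed.

**Last checks:** The final side and wrist pictures show the jar standing at the stop, unmoved between the last two looks. The empty tray is level again, and the open gripper is about 0.16 m above the tray. Every force reading I took stayed within about 3 N.

**What disagreed or was off:**
- **Sideways position:** Just before release, the wrist camera put the jar about 3 mm further to one side of the tray's middle than the fixed cameras did. I corrected by about 4 mm, which left it 1–2 mm off the middle.
- **Tilt:** The tool picked up roughly 2° of tilt during the fast moves. The jar was therefore probably released 1–2° off upright, less than 1 mm above the tray.

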